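# Reset the drag pointer of the big torque tester to zero

## Task

In the tool hire shop's service corner, the larger of the two dial torque testers on the bench still shows its last reading. Turn the knob in the middle of its dial back until the pointer stands on the zero mark (the one thick, long mark at the start of the scale), then let go. Leave the smaller tester's reading as it is.

Things in the scene. Friction and masses are not known exactly. Their poses are not given: they have to be found in the camera images.
- big_pointer (a joint): Knob and pointer of the larger torque tester, rad. 0: pointer exactly on the zero mark; positive: clockwise of it seen from above, as at the start (0.6 to 1.35), so turn it counter-clockwise. Turns from -0.8 to 2.2, no stop or click at zero; dry friction about 0.06 N m, stays where left. The tester is a grey box 240 x 150 mm, 60 high, bolted down; white dial 124 mm across on its top.
- big_knob (a point): Grip point in the larger tester's knob, on the dial's axis, 96 mm above the bench. The knob is an upright black bar 44 mm long, 16 wide, 38 high, its top 110 mm above the bench; dial face 30 mm below this point. From one end of the bar (white line on top) a thin pointer, low over the dial, reaches 46 mm out. Turns with the knob: x along the bar to the pointer's tip, y across it (pinch here), z up.
- big_zero (a point): Middle of the larger tester's zero mark: thick black mark 16 x 8 mm on the dial, 48 mm from its axis, 66 mm above the bench, on the side of the square steel drive, which stands 115 mm from the axis, top 86 mm above the bench. The thin marks run clockwise from it over 240 degrees. Fixed; x points from the axis through the mark, z up; yaw up to 0.5 rad either way.
- small_tip (a point): Pointer tip of the smaller tester, not to be moved: 29 mm from its axis, 59 mm above the bench; x outward. Same form: box 160 x 100 mm, 50 high, dial 80 mm, bar 30 x 12 mm, top 92 mm up. The testers stand side by side, either one on the left, dial centres at least 340 mm apart. A loose socket up to 40 mm high stands on each box beside its square drive.

How it is judged:
At the end, for the whole second after the job is handed in: The larger tester's pointer rests within 0.2 rad (11 degrees) of its zero mark, and the smaller tester's pointer tip is within 10 mm of where it began (value of joint big_pointer between -0.2 and 0.2 rad and velocity of joint big_pointer between -0.05 and 0.05 rad/s and distance of small_tip from where it was at the start of the episode below 0.01 m); the robot touches nothing.
It fails at once if the smaller tester's pointer was turned (its tip moved more than 10 mm) (distance of small_tip from where it was at the start of the episode above 0.01 m).
It also fails if it takes over 29 s, if anything falls off the work surface, if the arm or the gripper's body presses on something with over 40 N, if the wrist force passes 120 N, or if a joint passes its speed limit or range.

## Robot

A 6-joint arm with a two-finger parallel gripper is mounted at the origin on the work surface. World frame = base frame: x ahead of the robot, y to its left, z up, the work surface at z = 0. Lengths are in m, angles in rad, forces in N, time in s.
With the tool pointing down it reaches from about 0.35 to 0.85 m from the base axis. Payload 8.1 kg.
Tool frame: the origin (TCP) lies between the finger pads; the fingertips stand 25 mm ahead of it and the grasp point (between the pads) lies 6 mm ahead of it (robot.tip_extent is the distance from the TCP to the fingertips, in m); z points along the fingers, y is the direction in which the jaws open and shut (so a half turn about z gives the same grasp; the last joint's range is limited). The gripper opens to 93 mm and grips with 3 to 60 N. Pads are 15 mm wide; open, the fingers measure 128 mm over their backs; the gripper's body (75 mm by 188 mm) begins 65 mm behind the grasp point.
Start: joints at [1.076, 0.13, 1.488, -0, 1.523, -0.085], TCP at [0.239, 0.55, 0.244] pointing down, gripper open.
Joint ranges: [-2.96, 2.96], [-0.89, 2.26], [0.02, 2.5], [-1.34, 4.48], [0, 2.73], [-2.66, 2.66]. Speed limits (rad/s): [2.39, 2.39, 2.79, 3.14, 3.14, 3.14].

## Interface

Orientations are given as a rotation vector (axis times angle).
In Python, from plant import robot gives the robot as it stands.
- The arm moves only by the tool drive_tool, never from a script. Its argument "increments" is a list of rows, each a list of 7 numbers: the closure, from 0 (fully open) to 1 (shut), then the shift along the world's x, y, z in units of 25 mm (1.0 is 25 mm), then the turn, a rotation vector about the world's x, y, z in rad. In form: [[gripper, dx, dy, dz, rx, ry, rz], ...]. A call has 1 to 20 rows; each row is the pose to reach, as a shift and turn from the pose commanded when the call began; what a row does not reach only later rows make up. A row lasts 1/12 s, in which the tool goes at most 41.7 mm and 7.16 degrees, less where a joint would pass 70% of its speed; a pose out of reach is approached as far as the arm can. A call with a gripper value outside its range is refused whole. The fingers move at their own pace and stop on an object; "squeeze" is the grip in N (left out, the last holds). Time passes only in rows, so rows that repeat a pose let the fingers close. It gives the time, the measured TCP pose, the force and the opening at its end, in the units of the state.
- robot.read_state(): the state, without advancing time (a new reading comes with each control period).
- robot.read_camera(name): name is "scene" or "top" or "wrist"; returns a dict with "image" (400x640x3 uint8, red, green, blue), "fx", "fy", "cx", "cy" (pixels), "T" (4x4, takes a point from camera to world coordinates); the wrist camera has in their place "mount" (4x4, takes a point from camera to tool coordinates, whose origin is the TCP and whose axes are the flange's). Camera axes: x right, y down, z forward; pixel columns grow to the right and rows downward; lengths in m; the calibration is good to about 2 mm. A picture is of the moment at which its call begins: read the wrist's pose just before it. There is no depth.
- robot.close_job(): hands the job in, once; it reports no verdict.
The state is a dict: "t": time; "q": joint angles; "dq": joint speeds; "joint_torque": joint torques, N m; "tool_pos": TCP position; "orientation": TCP orientation; "force": force on the tool from outside, world axes, zero at the start; "wrist_torque": the same for the moment, N m; "opening": finger opening in m.
Only numpy, scipy, OpenCV 4.12 (cv2) and the standard library are available. Lean on these libraries where they do the work, as an engineer would, in place of code of your own. Each camera call takes 0.05 s, during which the arm holds its last target.

## Working session

There is one attempt and no reset: what is moved stays moved. The work goes in short steps, Python scripts to look and compute and a tool call to move; the robot and the scene stay as the last step left them, time stands still between calls to the robot, and variables do not carry over. Pictures are saved under pics/ and viewed, and the job is handed in when it is done.

Besides the shell and the picture viewer there is one more tool, called as name(argument=value, ...) on one line, values as JSON. drive_tool: Moves the arm, as the interface text tells. Its arguments: {"type":"object","properties":{"increments":{"type":"array"},"squeeze":{"type":"number"}},"required":["increments"]}

```bash
mkdir -p pics; python3 - <<'E'
from plant import robot
import cv2,pickle,numpy as np
for n in("top","scene"):
    c=robot.read_camera(n);pickle.dump(c,open(n+".pkl","wb"))
    cv2.imwrite(f"pics/{n}0.png",c["image"][:,:,::-1]);print(n,c["fx"],c["fy"],c["cx"],c["cy"],np.round(c["T"],3).tolist())
s=robot.read_state();print(s["t"],s["tool_pos"],s["orientation"],s["opening"],s["force"])
E
```

```text
top 390.99557866046877 390.99557866046877 315.7650008876499 204.16155361726973 [[-0.001, -0.981, 0.192, 0.438], [-0.999, -0.006, -0.036, 0.008], [0.036, -0.192, -0.981, 0.762], [0.0, 0.0, 0.0, 1.0]]
scene 483.19789166963096 483.19789166963096 324.7791366052918 200.11879432821547 [[-0.125, 0.77, -0.625, 1.183], [0.992, 0.098, -0.077, 0.073], [0.002, -0.63, -0.777, 0.87], [0.0, 0.0, 0.0, 1.0]]
0.1 [0.23879445 0.54992054 0.24270266] [-6.39135036e-01 -3.07537795e+00  2.47881929e-03] 0.09308044800968028 [ 0.24393964  0.08806616 -0.29699738]
```

View pics/top0.png

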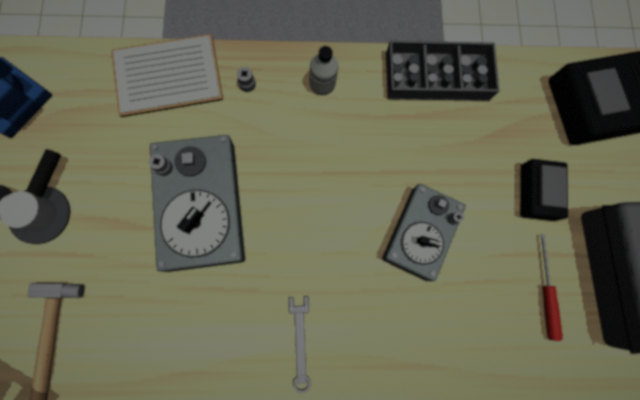

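View pics/scene0.png

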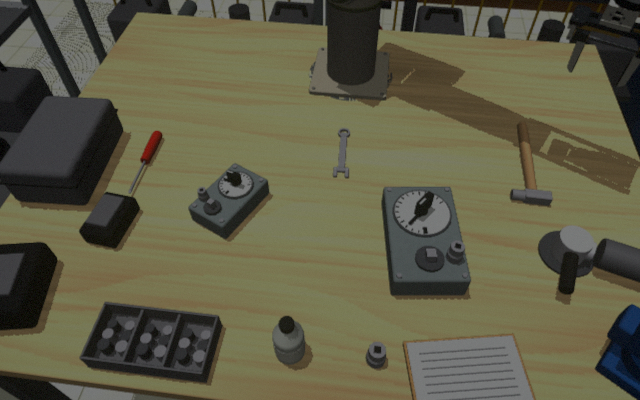

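The larger tester is on the left in the top view: dial at about (195,222), zero mark about (193,197), pointer tip about (211,202). The smaller one is at about (421,242).

```bash
cat >h.py <<'E'
import numpy as np,cv2
def ray(c,uv,z,T=None):
    T=c["T"] if T is None else T
    d=T[:3,:3]@np.array([(uv[0]-c["cx"])/c["fx"],(uv[1]-c["cy"])/c["fy"],1.]);o=T[:3,3]
    return o+d*(z-o[2])/d[2]
def rect(c,ctr,z,half,n=480):
    # world-aligned map of plane z: image right=+x?  rows: up=+x, cols: left=+y
    w=np.array([[half,half],[half,-half],[-half,-half],[-half,half]])+ctr
    R=c["T"][:3,:3].T
    p=(np.c_[w,np.full(4,z)]-c["T"][:3,3])@R.T
    p=np.c_[p[:,0]/p[:,2]*c["fx"]+c["cx"],p[:,1]/p[:,2]*c["fy"]+c["cy"]].astype(np.float32)
    return cv2.warpPerspective(c["image"],cv2.getPerspectiveTransform(p,np.float32([[0,0],[n,0],[n,n],[0,n]])),(n,n),flags=cv2.INTER_CUBIC)
E
python3 - <<'E'
import pickle;from h import *
for n,box in(("top",(150,180,245,262)),("scene",(385,185,460,240))):
    c=pickle.load(open(n+".pkl","rb"));im=c["image"]
    x0,y0,x1,y1=box
    g=im.min(2);m=np.zeros_like(g);m[y0:y1,x0:x1]=(g[y0:y1,x0:x1]>np.percentile(g[y0:y1,x0:x1],60)*0+0.7*g[y0:y1,x0:x1].max())*255
    cs,_=cv2.findContours(m,cv2.RETR_EXTERNAL,cv2.CHAIN_APPROX_NONE);k=max(cs,key=cv2.contourArea)
    h=cv2.convexHull(k);W=np.array([ray(c,p[0]+0.0,.066)[:2] for p in h],np.float32)
    (cx,cy),(a,b),_=cv2.fitEllipse(W);print(n,cx,cy,a,b,cv2.minEnclosingCircle(W))
    cv2.imwrite(f"pics/{n}_r.png",cv2.convertScaleAbs(rect(c,(cx,cy),.066,.15)[:,:,::-1],alpha=1.6))
    cv2.imwrite(f"pics/{n}_d.png",cv2.convertScaleAbs(rect(c,(cx,cy),.066,.07)[:,:,::-1],alpha=1.6))
a=[cv2.imread(f"pics/{n}_d.png") for n in("top","scene")];cv2.imwrite("pics/d2.png",cv2.resize(np.hstack(a),(800,400)))
E
```

```text
top 0.5401740670204163 0.1986277997493744 0.1154375746846199 0.1162579357624054 ((0.5402881503105164, 0.19863753020763397), 0.05835505202412605)
scene 0.5405421853065491 0.19929556548595428 0.1145595833659172 0.11482267826795578 ((0.5405893921852112, 0.19926045835018158), 0.05780801922082901)
```

View pics/d2.png

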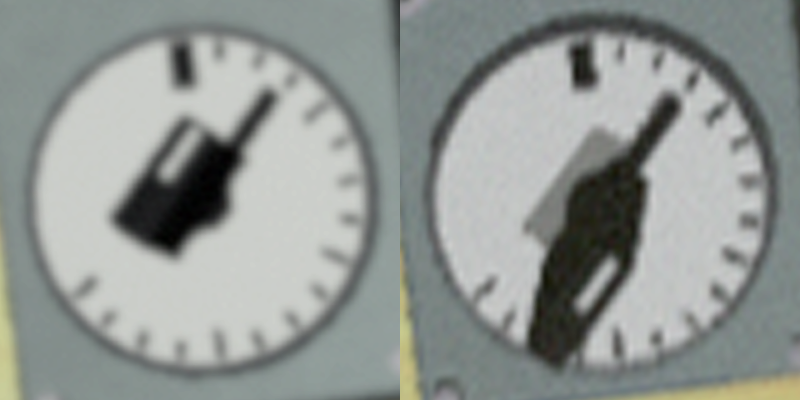

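drive_tool(increments=[[0.3, 12.04, -14.04, -1.5, 0, 0, -0.21], [0.3, 12.04, -14.04, -1.5, 0, 0, -0.21], [0.3, 12.04, -14.04, -1.5, 0, 0, -0.21], [0.3, 12.04, -14.04, -1.5, 0, 0, -0.21], [0.3, 12.04, -14.04, -1.5, 0, 0, -0.21], [0.3, 12.04, -14.04, -1.5, 0, 0, -0.21], [0.3, 12.04, -14.04, -1.5, 0, 0, -0.21], [0.3, 12.04, -14.04, -1.5, 0, 0, -0.21], [0.3, 12.04, -14.04, -1.5, 0, 0, -0.21], [0.3, 12.04, -14.04, -1.5, 0, 0, -0.21], [0.3, 12.04, -14.04, -1.5, 0, 0, -0.21], [0.3, 12.04, -14.04, -1.5, 0, 0, -0.21], [0.3, 12.04, -14.04, -1.5, 0, 0, -0.21], [0.3, 12.04, -14.04, -1.5, 0, 0, -0.21], [0.3, 12.04, -14.04, -1.5, 0, 0, -0.21], [0.3, 12.04, -14.04, -1.5, 0, 0, -0.21], [0.3, 12.04, -14.04, -1.5, 0, 0, -0.21], [0.3, 12.04, -14.04, -1.5, 0, 0, -0.21]], squeeze=20)

```text
t: 1.6
tool_pos: [0.5395, 0.2004, 0.2064]
orientation: [0.955, 2.992, 0.0]
force: [0.8, 0.1, -0.1]
opening: 0.065
```

```bash
python3 - <<'E'
from plant import robot
from h import *
from scipy.spatial.transform import Rotation as R
s=robot.read_state();c=robot.read_camera("wrist")
Tt=np.eye(4);Tt[:3,:3]=R.from_rotvec(s["orientation"]).as_matrix();Tt[:3,3]=s["tool_pos"]
c["T"]=Tt@c["mount"]; print(np.round(c["T"],3).tolist(),s["tool_pos"],s["t"])
a=[cv2.convertScaleAbs(rect(c,(.5403,.199),z,.07,400)[:,:,::-1],alpha=1.6) for z in(.066,.11)]
cv2.imwrite("pics/w1.png",c["image"][:,:,::-1]);cv2.imwrite("pics/w1d.png",np.hstack(a))
E
```

```text
[[0.58, 0.792, 0.193, 0.487], [0.815, -0.563, -0.138, 0.238], [-0.001, 0.238, -0.971, 0.347], [0.0, 0.0, 0.0, 1.0]] [0.53952723 0.20043279 0.20640721] 1.6
```

View pics/w1.png

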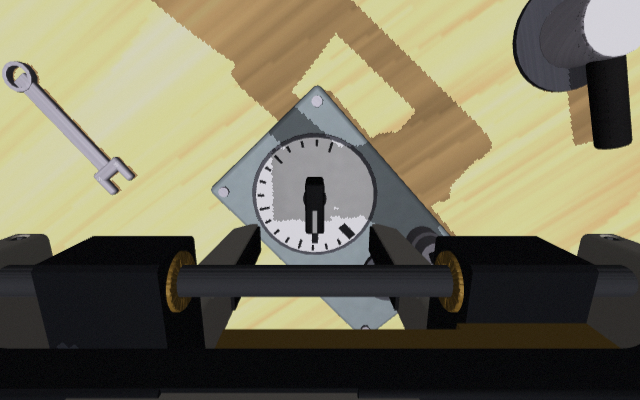

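View pics/w1d.png

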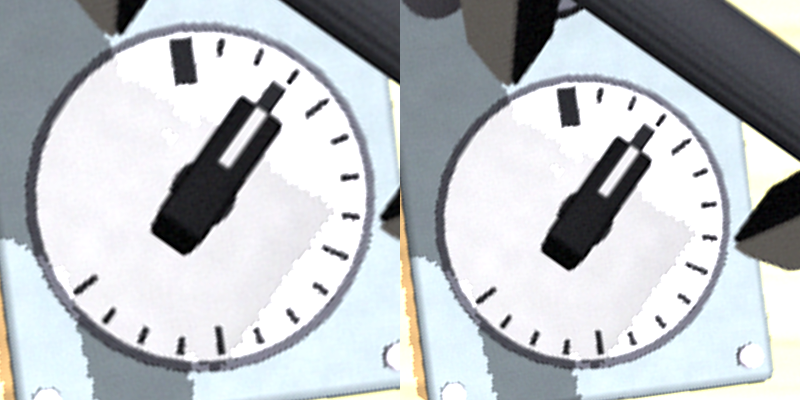

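The wrist view shows the bar upright in the picture at (315,205), so it is centred between the jaws and aligned. The pointer is about 0.74 rad clockwise of the zero mark.

drive_tool(increments=[[0.3, 0.03, -0.05, -1, 0, 0, 0], [0.3, 0.03, -0.05, -2, 0, 0, 0], [0.3, 0.03, -0.05, -3, 0, 0, 0], [0.3, 0.03, -0.05, -3.7, 0, 0, 0], [0.3, 0.03, -0.05, -4.1, 0, 0, 0], [0.3, 0.03, -0.05, -4.1, 0, 0, 0], [0.3, 0.03, -0.05, -4.1, 0, 0, 0]])

```text
t: 2.23
tool_pos: [0.5407, 0.1983, 0.1038]
orientation: [-0.957, -2.992, 0.0]
force: [1.2, -0.2, 0.4]
opening: 0.0648
```

drive_tool(increments=[[0.9, 0, 0, 0, 0, 0, 0], [0.9, 0, 0, 0, 0, 0, 0], [0.9, 0, 0, 0, 0, 0, 0], [0.9, 0, 0, 0, 0, 0, 0], [0.9, 0, 0, 0, 0, 0, 0], [0.9, 0, 0, 0, 0, 0, 0], [0.9, 0, 0, 0, 0, 0, 0], [0.9, 0, 0, 0, 0, 0, 0], [0.9, 0, 0, 0, 0, 0, 0]], squeeze=20)

```text
t: 2.98
tool_pos: [0.5414, 0.1989, 0.1038]
orientation: [0.958, 2.991, 0.003]
force: [3.5, 3.7, -3.4]
opening: 0.0158
```

drive_tool(increments=[[0.9, 0, 0, 0, 0, 0, 0.08], [0.9, 0, 0, 0, 0, 0, 0.16], [0.9, 0, 0, 0, 0, 0, 0.24], [0.9, 0, 0, 0, 0, 0, 0.32], [0.9, 0, 0, 0, 0, 0, 0.4], [0.9, 0, 0, 0, 0, 0, 0.48], [0.9, 0, 0, 0, 0, 0, 0.56], [0.9, 0, 0, 0, 0, 0, 0.64], [0.9, 0, 0, 0, 0, 0, 0.7], [0.9, 0, 0, 0, 0, 0, 0.74], [0.9, 0, 0, 0, 0, 0, 0.74], [0.9, 0, 0, 0, 0, 0, 0.74], [0.9, 0, 0, 0, 0, 0, 0.74]])

```text
t: 4.07
tool_pos: [0.5413, 0.1989, 0.1038]
orientation: [-0.189, 3.134, 0.002]
force: [3.4, 4.1, -1.9]
opening: 0.016
```

drive_tool(increments=[[0.3, 0, 0, 0, 0, 0, 0], [0.3, 0, 0, 0, 0, 0, 0], [0.3, 0, 0, 0, 0, 0, 0], [0.3, 0, 0, 0, 0, 0, 0], [0.3, 0, 0, 0, 0, 0, 0], [0.3, 0, 0, 0, 0, 0, 0], [0.3, 0, 0, 1, 0, 0, 0], [0.3, 0, 0, 2, 0, 0, 0], [0.3, 0, 0, 3, 0, 0, 0], [0.3, 0, 0, 4, 0, 0, 0], [0.3, 0, 0, 4, 0, 0, 0], [0.3, 0, 0, 4, 0, 0, 0], [0.3, 0, 0, 4, 0, 0, 0]])

```text
t: 5.15
tool_pos: [0.5405, 0.198, 0.203]
orientation: [0.189, -3.135, 0.0]
force: [-0.9, 0.8, -1.8]
opening: 0.0652
```

```bash
python3 - <<'E'
from plant import robot
from h import *
from scipy.spatial.transform import Rotation as R
s=robot.read_state();c=robot.read_camera("wrist")
Tt=np.eye(4);Tt[:3,:3]=R.from_rotvec(s["orientation"]).as_matrix();Tt[:3,3]=s["tool_pos"]
c["T"]=Tt@c["mount"]; print(s["tool_pos"],s["t"],s["force"])
t=robot.read_camera("scene")
a=[cv2.convertScaleAbs(rect(k,(.5403,.199),.066,.07,400)[:,:,::-1],alpha=1.6) for k in(c,t)]
cv2.imwrite("pics/w2d.png",np.hstack(a));cv2.imwrite("pics/s2.png",t["image"][:,:,::-1])
E
```

```text
[0.54052896 0.19797996 0.20299055] 5.15 [-0.87038693  0.76884172 -1.76749351]
```

View pics/w2d.png

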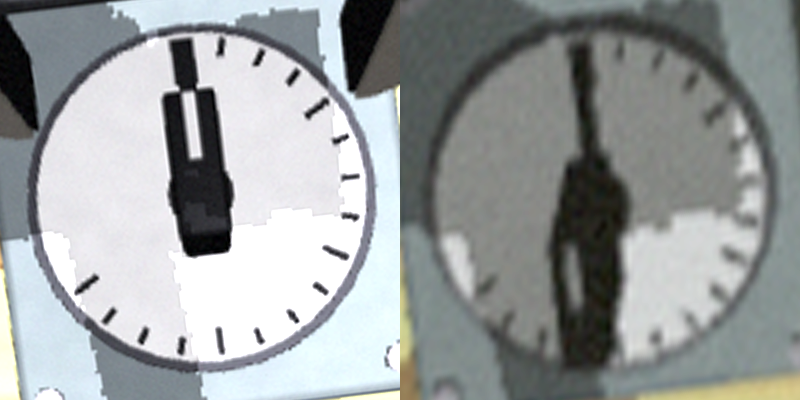

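View pics/s2.png

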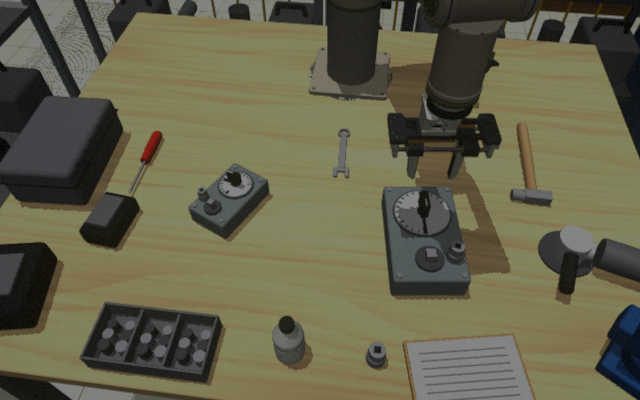

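The pointer now runs straight into the zero mark at (183,62) of the rectified view, within about 0.03 rad. The gripper is clear of everything and the small tester looks unchanged, so I'm handing the job in.

```bash
python3 -c "
from plant import robot
print(robot.close_job())"
```

```text
the job is handed in; nothing more can be done
None
```

I gripped the larger tester's knob, turned it 0.74 rad counter-clockwise, let go and raised the gripper about 100 mm clear. I handed the job in at about 5.3 s.

- **Larger tester:** after release, the wrist and scene pictures both show the pointer lying on the zero mark. I read this by eye as within about 0.03 rad.
- **Smaller tester:** the arm never went near it, and it looks unchanged in the scene picture. I did not measure its tip separately.
- **Forces:** the readings I saw stayed at about 6 N or less.

None of the checks failed. Before the turn, the pointer-to-zero angle read between about 0.71 and 0.78 rad depending on the view and feature used. I turned by 0.74, and the pictures afterwards agree with that.

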